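Open the push-and-turn bench air outlet

ROBOT

A 6-joint arm with a two-finger parallel gripper is mounted at the origin on the work surface. World frame = base frame: x ahead of the robot, y to its left, z up, the work surface at z = 0. Lengths are in m, angles in rad, forces in N, time in s.
With the tool pointing down it reaches from about 0.25 to 0.8 m from the base axis. Payload 3.9 kg.
Tool frame: the origin (TCP) lies between the finger pads; the fingertips stand env.tip_reach ahead of it and the grasp point (between the pads) lies 5 mm behind it (env.tip_reach is the distance from the TCP to the fingertips, in m); z points along the fingers, y is the line along which they close (so a half turn about z gives the same grasp; the last joint's range is limited). The gripper opens to 85 mm and grips with 20 to 120 N. Pads are 22 mm wide; open, the fingers measure 114 mm over their backs; the gripper's body (76 mm by 85 mm) begins 54 mm behind the grasp point. The pads swing forward as they close: fully open they stand 13 mm farther back than shut.
Start: joints at [-1.13, 0.26, -0.138, 1.173, 0, 1.571], TCP at [0.224, -0.475, 0.245] pointing down, gripper open.
Joint ranges: [-2.78, 2.78], [-0.83, 1.72], [-1.28, 1.37], [-1.9, 2.12], [-1.57, 1.48], [-3.14, 3.14]. Speed limits (rad/s): [2.57, 2.57, 3.14, 3.14, 3.14, 3.14].

INTERFACE

Orientations are given as a 3x3 rotation matrix whose columns are the frame's x, y, z axes.
In Python, from station import env gives the robot as it stands.
- The arm moves only by the tool carry_out, never from a script. Its argument "motion" is a list that holds one entry, the list of rows, each a list of 7 numbers: the finger opening in m, from 0 to 0.0854, then the shift along the tool's x, y, z in m, then the turn, a rotation vector about the tool's x, y, z in degrees. A call has exactly 8 rows; each row shifts and turns the commanded pose from where the row before left it, along the tool's axes as they then stand; what a row does not reach is not made up. A row lasts 1/12 s, in which the tool goes at most 41.7 mm and 7.16 degrees, less where a joint would pass 70% of its speed; a pose out of reach is approached as far as the arm can. A call is refused whole if a number of a shift passes 0.0417 or a number of a turn 7.16, either way. A call with a gripper value outside its range is refused whole. The fingers move at their own pace and stop on an object; "squeeze" is the grip in N (left out, the last holds). Time passes only in rows, so rows that do not move let the fingers close, or fill a call up. It gives the time, the measured TCP pose, the force, the opening and the grip force at its end, in the units of the state.
- env.state(): the state, without advancing time (a new reading comes with each control period).
- env.snapshot(name): name is "scene" or "top" or "wrist"; returns the picture (480x640x3 uint8, red, green, blue); there is no depth.
- env.calibration(name): a dict with "fov_y" (degrees; the focal length in pixels is half the picture's height over the tangent of half this angle, whatever the lens; pixels are square), "cx", "cy" (the principal point, pixels), "R" (3x3) and "t" (3): a world point X has camera coordinates R X + t; the wrist camera has in their place "mount" (4x4, takes a point from camera to tool coordinates, whose origin is the TCP and whose axes are the flange's). Camera axes: x right, y down, z forward; pixel columns grow to the right and rows downward; lengths in m; the calibration is good to about 2 mm. The wrist camera is an equidistant fisheye: a pixel r from the principal point sees the ray r / f radians off the axis. A picture is of the moment at which its call begins: read the wrist's pose just before it. calibration takes no time and is no camera call.
- env.close_job(): hands the job in; it is judged then, once.
Trained networks look in the newest picture that a camera, given by its name, has taken for a name from the list of things; names that differ only in an ending like _2 or _b are one class to them, and where a whole thing is asked for, a point or a joint stands for the part that bears it (a point fixed in the world has none). Each returns a list of dicts, best first, with "conf" (0 to 1); they miss things now and then, are a little off and sometimes report something else, mostly with a low value. They report only what shows in the picture. A call takes as long as a camera call. They do not tell look-alikes from the thing itself.
- env.trace(label, camera): "mask" (480x640 bool, what is visible of it) and "uv" ([column, row] in pixels, amid what is visible of it).
The state is a dict: "time_s": time; "q": joint angles; "qvel": joint speeds; "joint_efforts": joint torques, N m; "tcp_pos": TCP position; "tcp_rot": TCP orientation; "contact_force": force on the tool from outside, world axes, zero at the start; "torque": the same for the moment, N m; "grip_width": finger opening in m; "grip_force": force on a finger pad.
Only numpy, scipy, OpenCV 4.12 (cv2) and the standard library are available. Lean on these libraries where they do the work, as an engineer would, in place of code of your own. Each camera call takes 0.05 s, during which the arm holds its last target. There are 200 camera calls.

TASK

Open the compressed-air outlet on the laboratory bench: it is the one with the straight bar handle, not the one with the round knob. Its tap is locked until it is pushed: press the bar handle fully down against its spring, turn it anticlockwise (seen from above) about 60 degrees until its stop while it is held down, then let go so that it springs up again in the open position. Leave the tap of the other outlet alone.

Things in the scene. Friction and masses are not known exactly. Their poses are not given: they have to be found in the camera images.
- tap_grip (a point): Grip point of the bar tap, on its upright turning axis, 103 mm above the bench, 14 mm under the bar's top. Black bar 64 mm long, 16 wide, 36 high, on a black skirt 56 mm across, 6 thick (skirt top 22 mm under the point). Moves with the handle: x along the bar away from the white line on its top, y across, z up. Fixed grey box below: 100 x 90 mm, 60 high, brass nozzle on the robot's side.
- tap_turn (a joint): Turn of the bar handle, rad, growing anticlockwise seen from above: about 0 = shut (start), 1.10 = open, at its stop. Friction only 0.03 N m. A tooth inside locks it unless it is pushed down 5 mm or more; then it turns freely. Let go past 0.86 it springs up and is locked open; let go between, it stays half down.
- tap_press (a joint): How far the bar handle is pushed straight down, m: 0 = up, 0.008 = fully down on a hard stop. Spring: about 3 N to start, 8 N fully down; it rises by itself when let go at either end of the turn.
- other_tap (a point): White mark on the flat top of the other outlet's tap, 20 mm from its axis towards its nozzle, 111 mm above the bench. That tap is a round black fluted knob, 57 mm across, on a box like the first; it too can be pressed and turned. Which outlet stands left or right varies. All loose things on the bench are under 100 mm high.
There are look-alikes about, which are no part of the job. What is shaped like the part that bears tap_grip but orange is not meant.

How it is judged:
By the outcome, as a careful person would: the job done as asked, in the order asked, and still so for the second after the job is handed in, with the robot touching nothing.
It also fails if it takes over 51 s, if anything falls off the work surface, if the arm or the gripper's body presses on something with over 40 N, if the wrist force passes 120 N, or if a joint passes its speed limit or range.

## Working session

There is one attempt and no reset: what is moved stays moved. The work goes in short steps, Python scripts to look and compute and a tool call to move; the robot and the scene stay as the last step left them, time stands still between calls to the robot, and variables do not carry over. Pictures are saved under pics/ and viewed, at most 10 in all, crops included, and the job is handed in when it is done.

Besides the shell and the picture viewer there is one more tool, called after "Emit:" as a command line: name --argument value ..., lists and objects as JSON in quotes. carry_out: Moves the arm, as the interface text tells. Its arguments: {"type":"object","properties":{"motion":{"type":"array","items":{"type":"array","items":{"type":"array","items":{"type":"number"}}}},"squeeze":{"type":"number"}},"required":["motion"]}

```bash
mkdir -p pics
python3 - <<'E'
from station import env
import cv2,numpy as np
for c in("scene","top"):
    im=env.snapshot(c); cv2.imwrite(f"pics/{c}.png",im[:,:,::-1])
    for l in("tap_grip","other_tap"):
        for d in env.trace(l,c): print(c,l,d["conf"],d["uv"],d["mask"].sum())
    k=env.calibration(c);print({a:np.round(b,3).tolist() for a,b in k.items()})
s=env.state();print(s["time_s"],np.round(s["tcp_rot"],3),env.tip_reach,s["contact_force"])
E
```

```text
scene tap_grip 0.83 [122.3, 278.7] 1104
scene tap_grip 0.65 [248.4, 291.5] 1070
scene other_tap 0.83 [430.9, 201.8] 942
{'fov_y': 47.969, 'cx': 315.547, 'cy': 240.388, 'R': [[0.256, 0.967, -0.008], [0.786, -0.212, -0.581], [-0.563, 0.143, -0.814]], 't': [-0.061, -0.385, 1.267]}
top tap_grip 0.88 [511.3, 255.8] 1030
top tap_grip 0.72 [395.1, 210.5] 968
top other_tap 0.57 [194.7, 261.4] 965
{'fov_y': 54.291, 'cx': 323.159, 'cy': 235.998, 'R': [[0.027, -0.999, -0.023], [-0.982, -0.022, -0.186], [0.186, 0.028, -0.982]], 't': [-0.089, 0.557, 0.773]}
0.3 [[ 0.904  0.427 -0.   ]
 [ 0.427 -0.904  0.001]
 [ 0.    -0.001 -1.   ]] 0.014 [-0.24373723 -0.55348627  0.36847463]
```

View pics/scene.png

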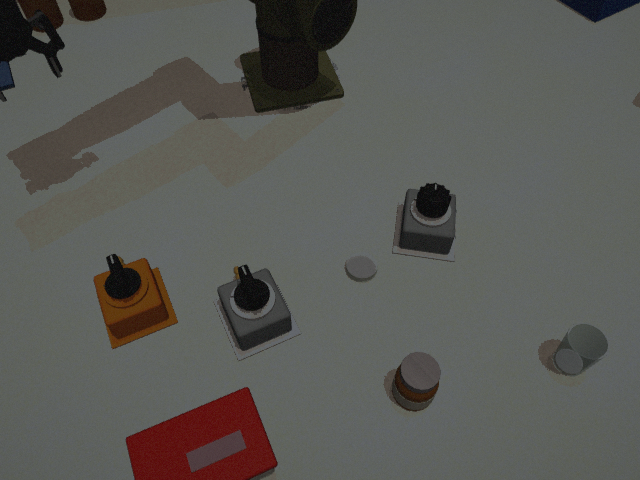

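View pics/top.png

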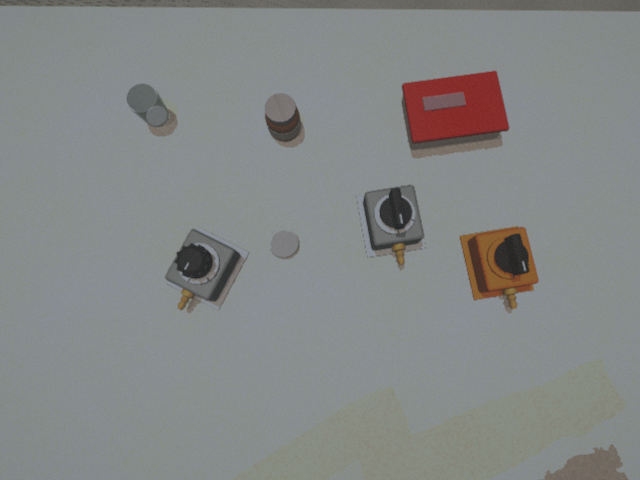

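Two bar taps are visible: the grey box at top (395,210) / scene (248,291), and the orange box at top (511,256) / scene (122,279). The grey one fits, because orange is excluded. The round knob at top (195,261) is the other outlet. I'll confirm this in an enlarged crop.

Run:
```python
import cv2,numpy as np
a=cv2.imread("pics/top.png")[175:275,350:440];b=cv2.imread("pics/scene.png")[255:355,205:305]
f=lambda x:cv2.resize(cv2.convertScaleAbs(x,alpha=1.8,beta=20),(400,int(400*x.shape[0]/x.shape[1])),interpolation=cv2.INTER_CUBIC)
a=cv2.resize(f(a),(360,400));b=f(b)
cv2.imwrite("pics/crop.png",np.hstack([a,b]))
```

```text
(no output)
```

View pics/crop.png

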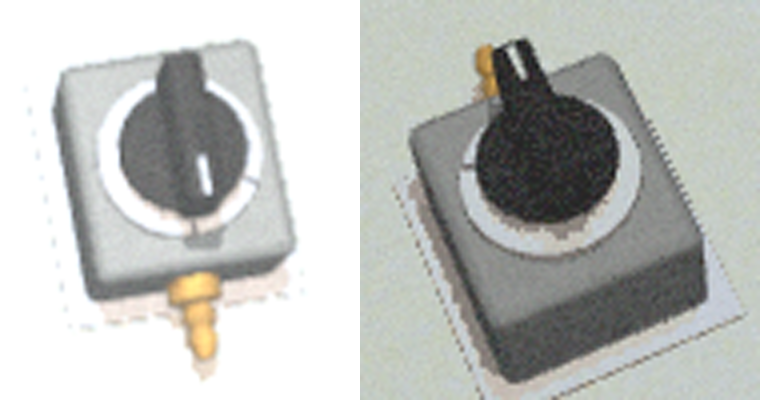

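The left half of the crop (top camera) and the right half (scene camera) show a grey box, a black bar with a white line on the nozzle end, and a brass nozzle. This is the tap meant. Next: compute its position and the approach.

```bash
cat > h.py <<'E'
from station import env
import numpy as np
from scipy.spatial.transform import Rotation as Ro
def ray(c,uv,z,s=None):
    k=env.calibration(c); f=240/np.tan(np.radians(k["fov_y"]/2))
    p=(np.array(uv,float)-[k["cx"],k["cy"]])/f
    if c=="wrist":
        th=np.hypot(*p); d=np.r_[p/th*np.sin(th),np.cos(th)] if th>0 else np.array([0,0,1.])
        M=np.array(k["mount"]); R=np.array(s["tcp_rot"]); o=R@M[:3,3]+s["tcp_pos"]; d=R@M[:3,:3]@d
    else:
        R=np.array(k["R"]); o=-R.T@k["t"]; d=R.T@np.r_[p,1]
    return o+d*(z-o[2])/d[2]
E
python3 - <<'E'
from h import *
t=lambda u,v:(350+u/4,175+v/4); sc=lambda u,v:(205+(u-360)/4,255+v/4)
P=lambda n,x:print(n,np.round(x,4))
P("skirt top",ray("top",t(183,152),.081)); P("skirt scene",ray("scene",sc(547,158),.081))
a=ray("top",t(201,157),.117);b=ray("top",t(209,195),.117);P("line",[a,b]);
e,f=ray("top",t(181,52),.117),ray("top",t(207,212),.117);P("ends",[e,f,(e+f)/2])
d=e-f;print(np.degrees(np.arctan2(d[1],d[0])),np.linalg.norm(d))
d=a-b;print(np.degrees(np.arctan2(d[1],d[0])))
P("scene line",[ray("scene",sc(512,42),.117),ray("scene",sc(521,78),.117)])
P("other",ray("top",(195,261),.111))
print(np.round(env.calibration("wrist")["mount"],3))
E
```

```text
skirt top [ 0.5961 -0.1985  0.081 ]
skirt scene [ 0.6025 -0.1974  0.081 ]
line [[ 0.5854 -0.2011  0.117 ]
 [ 0.5697 -0.2043  0.117 ]]
ends [[ 0.6295 -0.1931  0.117 ]
 [ 0.5626 -0.2035  0.117 ]
 [ 0.5961 -0.1983  0.117 ]]
8.810118159154873 0.0677171175796789
11.39968550845217
scene line [[ 0.5704 -0.201   0.117 ]
 [ 0.5872 -0.2006  0.117 ]]
other [0.5017 0.1305 0.111 ]
[[ 0.    -0.964 -0.267  0.067]
 [ 1.     0.    -0.    -0.   ]
 [ 0.    -0.267  0.964 -0.128]
 [ 0.     0.     0.     1.   ]]
```

Emit:
carry_out --motion '[[[0.0854, 0.038, -0.0076, 0, 0, 0, 0], [0.0854, 0.038, -0.0076, 0, 0, 0, 0], [0.0854, 0.038, -0.0076, 0, 0, 0, 0], [0.0854, 0.038, -0.0076, 0, 0, 0, 0], [0.0854, 0.038, -0.0076, 0, 0, 0, 0], [0.0854, 0.038, -0.0076, 0, 0, 0, 0], [0.0854, 0.038, -0.0076, 0, 0, 0, 0], [0.0854, 0.038, -0.0076, 0, 0, 0, 0]]]' --squeeze 50

```text
time_s: 0.97
tcp_pos: [0.4743, -0.2887, 0.2454]
tcp_rot: [[0.904, 0.427, 0.0], [0.427, -0.904, -0.0], [0.0, 0.0, -1.0]]
contact_force: [0.1, -1.1, 0.0]
grip_width: 0.0853
grip_force: 0.0
```

Emit:
carry_out --motion '[[[0.0854, 0.038, -0.0076, 0, 0, 0, 0], [0.0854, 0.038, -0.0076, 0, 0, 0, 0], [0.0854, 0.038, -0.0076, 0, 0, 0, 0], [0.0854, 0.036, -0.007, 0.01, 0, 0, 0], [0.0854, 0, 0, 0.02, 0, 0, 5], [0.0854, 0, 0, 0.015, 0, 0, 5], [0.0854, 0, 0, 0, 0, 0, 5], [0.0854, 0, 0, 0, 0, 0, 0]]]'

```text
time_s: 1.63
tcp_pos: [0.5952, -0.1984, 0.1985]
tcp_rot: [[0.984, 0.177, -0.003], [0.177, -0.984, 0.001], [-0.003, -0.002, -1.0]]
contact_force: [-0.3, 0.2, 0.9]
grip_width: 0.0851
grip_force: 0.0
```

Run:
```python
from h import *
import cv2
s=env.state(); im=env.snapshot("wrist"); cv2.imwrite("pics/w1.png",cv2.convertScaleAbs(im[:,:,::-1],alpha=1.6,beta=15))
print(s["time_s"],np.round(s["tcp_pos"],4),np.round(s["tcp_rot"],3),np.round(s["q"],2),np.round(s["contact_force"],2))
for d in env.trace("tap_grip","wrist"):
    print(d["conf"],d["uv"],ray("wrist",d["uv"],.1,s))
```

```text
1.6333 [ 0.5952 -0.1984  0.1985] [[ 0.984  0.177 -0.003]
 [ 0.177 -0.984  0.001]
 [-0.003 -0.002 -1.   ]] [-0.32  0.46  0.04  1.16 -0.    2.64] [-0.33  0.18  0.86]
0.78 [319.9, 226.6] [ 0.60443365 -0.19786614  0.1       ]
0.61 [526.8, 333.4] [ 0.54808397 -0.37619993  0.1       ]
```

View pics/w1.png

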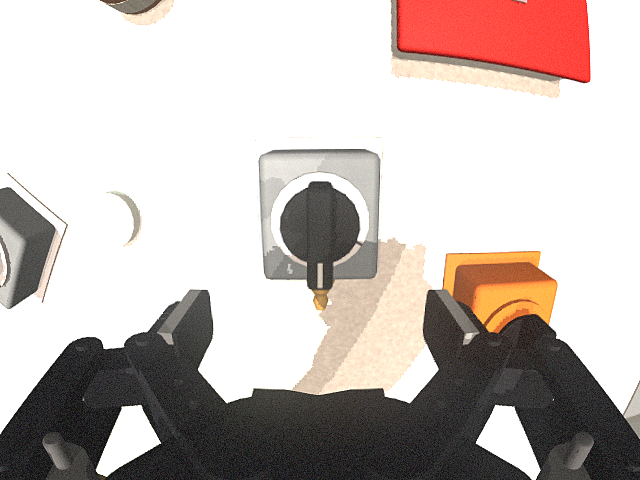

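The wrist view shows the bar centred and parallel to the fingers' plane, running from pixel (319,182) to (320,287), with the skirt centred at (320,225) and the white line at the nozzle end.

Run:
```python
from h import *
s=env.state()
for n,u,z in(("skirt",(320,225),.081),("far",(319,182),.117),("near",(320,265+22),.117),("dial",(320,221),.061)): print(n,np.round(ray("wrist",u,z,s),4))
```

```text
skirt [ 0.6015 -0.1996  0.081 ]
far [ 0.6352 -0.1926  0.117 ]
near [ 0.5715 -0.205   0.117 ]
dial [ 0.5996 -0.2001  0.061 ]
```

Emit:
carry_out --motion '[[[0.0854, 0.005, 0.001, 0.033, 0, 0, 0], [0.0854, 0, 0, 0.033, 0, 0, 0], [0.0854, 0, 0, 0.02, 0, 0, 0], [0.0854, 0, 0, 0.012, 0, 0, 0], [0.0854, 0, 0, 0, 0, 0, 0], [0.05, 0, 0, 0, 0, 0, 0], [0.03, 0, 0, 0, 0, 0, 0], [0.03, 0, 0, 0, 0, 0, 0]]]'

```text
time_s: 2.4
tcp_pos: [0.6024, -0.1999, 0.1043]
tcp_rot: [[0.984, 0.178, 0.003], [0.178, -0.984, -0.001], [0.003, 0.002, -1.0]]
contact_force: [-0.4, -0.3, -0.5]
grip_width: 0.0518
grip_force: 0.0
```

Emit:
carry_out --motion '[[[0.01, 0, 0, 0, 0, 0, 0], [0.0, 0, 0, 0, 0, 0, 0], [0.0, 0, 0, 0, 0, 0, 0], [0.0, 0, 0, 0, 0, 0, 0], [0.0, 0, 0, 0, 0, 0, 0], [0.0, 0, 0, 0, 0, 0, 0], [0.0, 0, 0, 0, 0, 0, 0], [0.0, 0, 0, 0, 0, 0, 0]]]'

```text
time_s: 3.07
tcp_pos: [0.6014, -0.1985, 0.1025]
tcp_rot: [[0.984, 0.179, 0.001], [0.179, -0.984, 0.001], [0.001, -0.001, -1.0]]
contact_force: [-0.1, 4.9, 3.1]
grip_width: 0.0151
grip_force: 51.7
```

Emit:
carry_out --motion '[[[0.0, 0, -0.001, 0.002, 0, 0, 0], [0.0, 0, 0, 0.002, 0, 0, 0], [0.0, 0, 0, 0.002, 0, 0, 0], [0.0, 0, 0, 0.002, 0, 0, 0], [0.0, 0, 0, 0, 0, 0, 0], [0.0, 0, 0, 0, 0, 0, 0], [0.0, 0, 0, 0, 0, 0, 0], [0.0, 0, 0, 0, 0, 0, 0]]]'

```text
time_s: 3.73
tcp_pos: [0.6014, -0.1985, 0.0955]
tcp_rot: [[0.984, 0.178, 0.002], [0.178, -0.984, -0.001], [0.002, 0.001, -1.0]]
contact_force: [-1.2, 4.3, 9.1]
grip_width: 0.0149
grip_force: 52.6
```

Emit:
carry_out --motion '[[[0.0, 0, -0.001, 0.001, 0, 0, 0], [0.0, 0, 0, 0.001, 0, 0, 0], [0.0, 0, 0, 0.001, 0, 0, 0], [0.0, 0, 0, 0, 0, 0, 0], [0.0, 0, 0, 0, 0, 0, 0], [0.0, 0, 0, 0, 0, 0, 0], [0.0, 0, 0, 0, 0, 0, 0], [0.0, 0, 0, 0, 0, 0, 0]]]'

```text
time_s: 4.4
tcp_pos: [0.6015, -0.1984, 0.0954]
tcp_rot: [[0.984, 0.178, 0.004], [0.178, -0.984, -0.003], [0.003, 0.003, -1.0]]
contact_force: [-5.4, 3.3, 24.2]
grip_width: 0.0153
grip_force: 54.6
```

Emit:
carry_out --motion '[[[0.0, 0, 0, -0.001, 0, 0, -2], [0.0, 0, 0, 0, 0, 0, -4], [0.0, 0, 0, 0, 0, 0, -4], [0.0, 0, 0, 0, 0, 0, -4], [0.0, 0, 0, 0, 0, 0, -4], [0.0, 0, 0, 0, 0, 0, -4], [0.0, 0, 0, 0, 0, 0, -4], [0.0, 0, 0, 0, 0, 0, -4]]]'

```text
time_s: 5.07
tcp_pos: [0.6011, -0.1976, 0.0954]
tcp_rot: [[0.761, 0.649, 0.003], [0.649, -0.761, -0.001], [0.001, 0.002, -1.0]]
contact_force: [-4.4, 4.1, 20.3]
grip_width: 0.0152
grip_force: 54.1
```

Run:
```python
from h import *
s=env.state(); print(s["torque"],s["q"])
```

```text
[ 0.9812711   1.04874538 -0.00716983] [-3.17522421e-01  5.31248677e-01 -1.16444377e-01  9.20312703e-01
 -1.42533793e-04  2.11837365e+00]
```

Emit:
carry_out --motion '[[[0.0, 0, 0, 0, 0, 0, -5], [0.0, 0, 0, 0, 0, 0, -5], [0.0, 0, 0, 0, 0, 0, -5], [0.0, 0, 0, 0, 0, 0, -5], [0.0, 0, 0, 0, 0, 0, -5], [0.0, 0, 0, 0, 0, 0, -4], [0.0, 0, 0, 0, 0, 0, -3], [0.0, 0, 0, 0, 0, 0, 0]]]'

```text
time_s: 5.73
tcp_pos: [0.6004, -0.1971, 0.0954]
tcp_rot: [[0.303, 0.953, 0.001], [0.953, -0.303, 0.0], [0.0, 0.001, -1.0]]
contact_force: [-6.2, 5.6, 21.1]
grip_width: 0.0157
grip_force: 54.3
```

Run:
```python
from h import *
s=env.state(); print(s["torque"],s["q"][5],np.degrees(np.arctan2(s["tcp_rot"][1][0],s["tcp_rot"][0][0])))
```

```text
[1.21158294 1.2484885  0.03247919] 1.5613867378260464 72.35580337126956
```

Emit:
carry_out --motion '[[[0.0, 0, 0, 0, 0, 0, -1.5], [0.0, 0, 0, 0, 0, 0, -1], [0.0, 0, 0, 0, 0, 0, 0], [0.0, 0, 0, 0, 0, 0, 0], [0.0, 0, 0, 0, 0, 0, 0], [0.0, 0, 0, 0, 0, 0, 0], [0.0, 0, 0, 0, 0, 0, 0], [0.0, 0, 0, 0, 0, 0, 0]]]'

```text
time_s: 6.4
tcp_pos: [0.6004, -0.197, 0.0954]
tcp_rot: [[0.265, 0.964, 0.001], [0.964, -0.265, 0.0], [0.001, 0.001, -1.0]]
contact_force: [-6.0, 5.7, 21.0]
grip_width: 0.0155
grip_force: 55.2
```

Run:
```python
from h import *
s=env.state(); print(s["torque"],s["q"][5],np.degrees(np.arctan2(s["tcp_rot"][1][0],s["tcp_rot"][0][0])))
```

```text
[ 1.35405937  1.24126857 -0.78745246] 1.5216432872805505 74.62219311159565
```

Emit:
carry_out --motion '[[[0.0, 0, 0, -0.001, 0, 0, 1], [0.03, 0, 0, 0, 0, 0, 0], [0.06, 0, 0, 0, 0, 0, 0], [0.0854, 0, 0, 0, 0, 0, 0], [0.0854, 0, 0, 0, 0, 0, 0], [0.0854, 0, 0, 0, 0, 0, 0], [0.0854, 0, 0, 0, 0, 0, 0], [0.0854, 0, 0, 0, 0, 0, 0]]]'

```text
time_s: 7.07
tcp_pos: [0.6003, -0.1973, 0.0927]
tcp_rot: [[0.28, 0.96, -0.001], [0.96, -0.28, 0.0], [-0.0, -0.001, -1.0]]
contact_force: [-0.1, -0.2, 0.6]
grip_width: 0.0856
grip_force: 0.0
```

Emit:
carry_out --motion '[[[0.0854, 0, 0, 0, 0, 0, 0], [0.0854, 0, 0, -0.01, 0, 0, 0], [0.0854, 0, 0, -0.025, 0, 0, 0], [0.0854, 0, 0, -0.035, 0, 0, 0], [0.0854, 0, 0, -0.035, 0, 0, 0], [0.0854, 0, 0, 0, 0, 0, 0], [0.0854, 0, 0, 0, 0, 0, 0], [0.0854, 0, 0, 0, 0, 0, 0]]]'

```text
time_s: 7.73
tcp_pos: [0.6007, -0.1973, 0.1988]
tcp_rot: [[0.28, 0.96, 0.001], [0.96, -0.28, -0.0], [-0.0, 0.001, -1.0]]
contact_force: [0.6, 0.4, -0.3]
grip_width: 0.0852
grip_force: 0.0
```

Run:
```python
from h import *
import cv2
s=env.state(); im=env.snapshot("wrist"); sc=env.snapshot("scene")
a=im[100:340,200:460]; b=sc[180:350,90:300]
f=lambda x:cv2.resize(cv2.convertScaleAbs(x[:,:,::-1],alpha=1.7,beta=20),(390,360))
cv2.imwrite("pics/w2.png",np.hstack([f(a),f(b)]))
print(s["time_s"],s["tcp_pos"],s["contact_force"])
```

```text
7.7333 [ 0.60065343 -0.19730277  0.19875411] [ 0.58513976  0.42324826 -0.34735763]
```

View pics/w2.png

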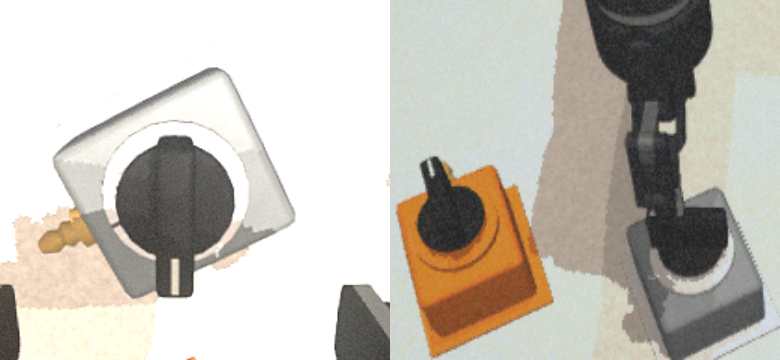

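In the crop, the bar at (175,137)–(175,297) now stands about 63° anticlockwise of its start. Its apparent size matches the first wrist view, so it has sprung up, and the gripper is clear of it.

```bash
python3 -c "
from station import env
print(env.close_job())"
```

```text
the job is handed in; nothing more can be done
None
```

The compressed-air tap with the bar handle was pressed fully down, turned anticlockwise about 63° to its stop and released open; the wrist picture suggests it sprang back up, the other tap was not touched, and the job is handed in.

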